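# Build the sieve column on the shaker

## Robot

A 6-joint arm with a two-finger parallel gripper is mounted at the origin on the work surface. World frame = base frame: x ahead of the robot, y to its left, z up, the work surface at z = 0. Lengths are in m, angles in rad, forces in N, time in s.
With the tool pointing down it reaches from about 0.275 to 1 m from the base axis. Payload 8.4 kg.
Tool frame: the origin (TCP) lies at the very end of the fingers, on their centre line; the grasp point (between the pads) lies 19 mm behind it; x points along the fingers, z is the direction in which the jaws open and shut, and the axes are right-handed (so a half turn about x gives the same grasp; the last joint's range is limited). The gripper opens to 85 mm and grips with 20 to 120 N. Pads are 22 mm wide; open, the fingers measure 114 mm over their backs; the gripper's body (76 mm by 85 mm) begins 54 mm behind the grasp point. The pads swing forward as they close: fully open they stand 13 mm farther back than shut.
Start: joints at [-1.278, 0.353, 1.633, -0, 1.155, -0.002], TCP at [0.182, -0.598, 0.231] pointing down, gripper open.
Joint ranges: [-2.63, 2.63], [-0.92, 2.1], [0.06, 2.66], [-1.3, 4.44], [0, 2.69], [-3.02, 3.02]. Speed limits (rad/s): [2.22, 2.22, 2.79, 3.14, 3.14, 3.14].

## Interface

Orientations are given as a unit quaternion [w, x, y, z].
In Python, from workcell import robot gives the robot as it stands.
- The arm moves only by the shell command python3 -m creep 'ROWS'. ROWS is JSON, a list that holds one entry, the list of rows, each a list of 7 numbers: the shift along the tool's x, y, z in m, then the turn, a rotation vector about the tool's x, y, z in degrees, then the opening in per cent of the stroke, from 0 (shut) to 100 (fully open). In form: [[[dx, dy, dz, rx, ry, rz, grip], ...]]. A call has 1 to 5 rows; each row shifts and turns the commanded pose from where the row before left it, along the tool's axes as they then stand; what a row does not reach is not made up. A row lasts 1/10 s, in which the tool goes at most 50 mm and 8.59 degrees, less where a joint would pass 70% of its speed; a pose out of reach is approached as far as the arm can. A call with a gripper value outside its range is refused whole. The fingers move at their own pace and stop on an object; the grip force is fixed at half the most. Time passes only in rows, so rows that do not move let the fingers close. It gives the time, the measured TCP pose, the force and the opening at its end, in the units of the state.
- robot.observe(): the state, without advancing time (a new reading comes with each control period).
- robot.capture(name): name is "scene" or "top" or "wrist"; returns a dict with "frame" (480x640x3 uint8, blue, green, red), "mtx" (3x3 intrinsics, pixels), "rvec" (rotation vector, rad) and "tvec" (3), from world to camera coordinates, as OpenCV has them; the wrist camera has in their place "hand_eye" (4x4, takes a point from camera to tool coordinates, whose origin is the TCP and whose axes are the tool frame's). Camera axes: x right, y down, z forward; pixel columns grow to the right and rows downward; lengths in m; the calibration is good to about 2 mm. A picture is of the moment at which its call begins: read the wrist's pose just before it. There is no depth.
- robot.job_done(): hands the job in, once; it reports no verdict.
The state is a dict: "t": time; "qpos": joint angles; "qd": joint speeds; "joint_torque": joint torques, N m; "tcp_pos": TCP position; "ee_rot": TCP orientation; "force": force on the tool from outside, world axes, zero at the start; "moment": the same for the moment, N m; "width": finger opening in m.
Only numpy, scipy, OpenCV 4.12 (cv2) and the standard library are available. Lean on these libraries where they do the work, as an engineer would, in place of code of your own. Each camera call takes 0.05 s, during which the arm holds its last target. There are 200 camera calls.

## Task

Build the sieve column on the shaker ready for a run: seat the grey receiver pan in the black collar, then on it, from the bottom up, the blue fine sieve, the yellow medium sieve and the red coarse sieve, and close the column with the white lid. Every piece must sit fully home and level on the one below; set each one down rather than dropping it. Leave the spare green sieve, the sample bottle, the flask and the brush where they are.

Things in the scene. Friction and masses are not known exactly. Their poses are not given: they have to be found in the camera images.
- pan_center (a point): receiver pan: grey frame with a plain closed grey floor, no mesh; loose, stands upright. Round frame 60 mm across and 34 mm tall on a narrower tapered skirt 8 mm tall (40 mm across at the foot, 49 mm at the top); 42 mm tall in all. The open top is a 52 mm wide socket that takes the skirt of the next piece, so a seated piece rests with its frame on this frame's rim, 34 mm higher. Point: on its axis, half-way up (21 mm above its foot, 21 mm below its rim); z is up. About 60 g
- fine_center (a point): fine sieve: blue frame, steel mesh with the closest wires; loose, same size and shape as the pan (42 mm tall, frame 60 mm across, 34 mm tall, above an 8 mm tapered skirt, 52 mm socket in the top). Point: on its axis, half-way up (21 mm above its foot)
- medium_center (a point): medium sieve: yellow frame, steel mesh with medium spacing; loose, same size and shape as the pan (42 mm tall, frame 60 mm across, 34 mm tall, above an 8 mm tapered skirt, 52 mm socket in the top). Point: on its axis, half-way up (21 mm above its foot)
- coarse_center (a point): coarse sieve: red frame, steel mesh with wide spacing; loose, same size and shape as the pan (42 mm tall, frame 60 mm across, 34 mm tall, above an 8 mm tapered skirt, 52 mm socket in the top). Point: on its axis, half-way up (21 mm above its foot)
- lid_center (a point): lid: white disc 60 mm across and 6 mm thick with an upright black knob (24 mm across, 22 mm tall) in the middle of its top and the same 8 mm tapered skirt below; 36 mm tall in all; loose, stands on its skirt. Point: on its axis, half-way up (18 mm above its foot); the middle of the knob is 7 mm above the point. About 50 g
- collar (a point): the bench sieve shaker: fixed white box 180 x 170 mm with a blue band; on it a round metal table 150 mm across, its top 70 mm above the bench, and in the middle of that a black rubber collar (80 mm outside, 53 mm wide hole, 12 mm tall) that takes the pan's skirt; the seated pan rests with its frame on the collar's top. Point: centre of the hole, level with the collar's top, 82 mm above the bench; z is up. Nothing on the shaker is higher than this
- spare_center (a point): spare sieve: green frame, same size and shape as the others, very wide mesh; not wanted, must stay. Point: on its axis, half-way up (21 mm above its foot)
- bottle_center (a point): small square white sample bottle with a round white cap, 40 x 40 mm and 84 mm tall, standing among the sieves; must stay. Point: on its axis, half-way up (42 mm)
- flask_center (a point): volumetric flask with a square blue stopper, bulb 60 mm across, thin neck, 175 mm tall, standing; must stay. Point: on its axis, 30 mm above its foot
- brush_center (a point): flat wooden sieve brush, 145 mm long, 30 mm wide and 26 mm high at its dark bristle end, lying on the bench with the bristles up; must stay. Point: near its middle, 7 mm above the bench; x runs along it to the bristle end

How it is judged:
At the end, for the whole second after the job is handed in: Pan in the collar, then blue, yellow, red sieve and lid, bottom to top, each fully home on the one below (height within 3 mm, centred within 5 mm, level within 0.06 rad), all released and at rest (slower than 0.02 m/s) (z of pan_center in the frame of collar between 0.01 and 0.016 m and horizontal distance between collar and pan_center below 0.005 m and angle between each of pan_center, fine_center, medium_center, coarse_center, lid_center's own z axis and vertical below 0.06 rad and linear speed of each of pan, fine, medium, coarse, lid below 0.02 m/s and z of fine_center in the frame of pan_center between 0.031 and 0.037 m and horizontal distance between pan_center and fine_center below 0.005 m and z of medium_center in the frame of fine_center between 0.031 and 0.037 m and horizontal distance between fine_center and medium_center below 0.005 m and z of coarse_center in the frame of medium_center between 0.031 and 0.037 m and horizontal distance between medium_center and coarse_center below 0.005 m and z of lid_center in the frame of coarse_center between 0.028 and 0.034 m and horizontal distance between coarse_center and lid_center below 0.005 m); the robot touches nothing.
It fails at once if the spare green sieve is pushed, lifted or tipped (moved more than 20 mm) (distance of spare_center from where it was at the start of the episode above 0.02 m).
It fails at once if the sample bottle is pushed, lifted or tipped (moved more than 20 mm) (distance of bottle_center from where it was at the start of the episode above 0.02 m).
It fails at once if the flask is pushed, lifted or tipped (moved more than 20 mm) (distance of flask_center from where it was at the start of the episode above 0.02 m).
It fails at once if the brush is pushed, lifted or tipped (moved more than 20 mm) (distance of brush_center from where it was at the start of the episode above 0.02 m).
It fails at once if a piece of the column is dropped or thrown (faster than 0.6 m/s with nothing touching it, a free fall of about 18 mm) ((linear speed of pan above 0.6 m/s and contact force between pan and anything else below 0.02 N) or (linear speed of fine above 0.6 m/s and contact force between fine and anything else below 0.02 N) or (linear speed of medium above 0.6 m/s and contact force between medium and anything else below 0.02 N) or (linear speed of coarse above 0.6 m/s and contact force between coarse and anything else below 0.02 N) or (linear speed of lid above 0.6 m/s and contact force between lid and anything else below 0.02 N)).
It also fails if it takes over 115 s, if anything falls off the work surface, if the arm or the gripper's body presses on something with over 40 N, if the wrist force passes 120 N, or if a joint passes its speed limit or range.

## Working session

There is one attempt and no reset: what is moved stays moved. The work goes in short steps, Python scripts to look and compute and a shell command to move; the robot and the scene stay as the last step left them, time stands still between calls to the robot, and variables do not carry over. Pictures are saved under pics/ and viewed, about 12 in all and at most 16, crops included, and the job is handed in when it is done.

```bash
mkdir -p pics; ls
python3 - <<'E'
from workcell import robot
import cv2
s=robot.observe(); print({k:s[k] for k in('t','tcp_pos','ee_rot','width','force')})
for n in('scene','top'):
    c=robot.capture(n); cv2.imwrite(f'pics/{n}0.png',c['frame']); print(n,c['mtx'].tolist() if hasattr(c['mtx'],'tolist') else c['mtx'],c['rvec'],c['tvec'])
    import numpy as np
    np.savez(f'{n}.npz',mtx=c['mtx'],rvec=c['rvec'],tvec=c['tvec'])
E
```

```text
pics
{'t': 0.0, 'tcp_pos': array([ 0.18144602, -0.59756812,  0.23055064]), 'ee_rot': array([ 0.56760314,  0.42145199,  0.56841439, -0.42084435]), 'width': 0.08555850309968518, 'force': array([ 0.74303938, -0.58478552, -0.03593932])}
scene [[445.6791594900828, 0.0, 316.2423405304067], [0.0, 445.6791594900828, 233.98515726985912], [0.0, 0.0, 1.0]] [ 1.94413817  1.034036   -0.58658702] [-0.24517378 -0.18620488  1.39158159]
top [[477.168861905147, 0.0, 323.20071939858025], [0.0, 477.168861905147, 244.02666167666536], [0.0, 0.0, 1.0]] [ 2.19626731 -2.18252378  0.08481737] [-0.07847189  0.54771499  1.03642643]
```

View pics/scene0.png

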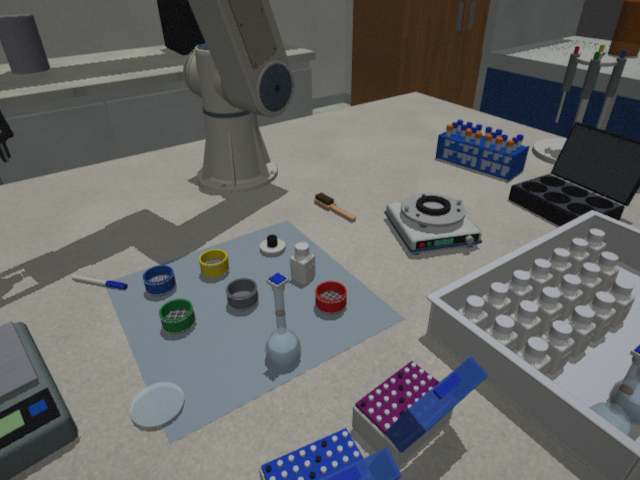

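View pics/top0.png

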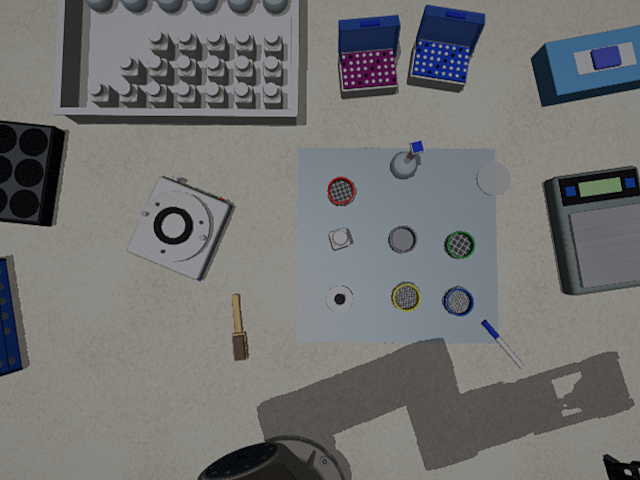

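The top view shows red at (341,191), pan at (402,239), green at (459,244), yellow at (405,296), blue at (457,301), lid at (340,298), bottle at (341,238), flask at (404,165) and the collar at (173,226). I'll enlarge it for rim centres.

Run:
```python
import cv2
f=cv2.imread('pics/top0.png')
a=cv2.resize(f[140:330,310:500],None,fx=3.15,fy=3.15,interpolation=cv2.INTER_CUBIC)
b=cv2.resize(f[170:290,120:240],(200,200),interpolation=cv2.INTER_CUBIC)
import numpy as np
o=np.zeros((600,800,3),np.uint8);o[:598,:598]=a[:598,:598];o[:200,600:]=b
cv2.imwrite('pics/crop1.png',o)
```

```text
(no output)
```

View pics/crop1.png

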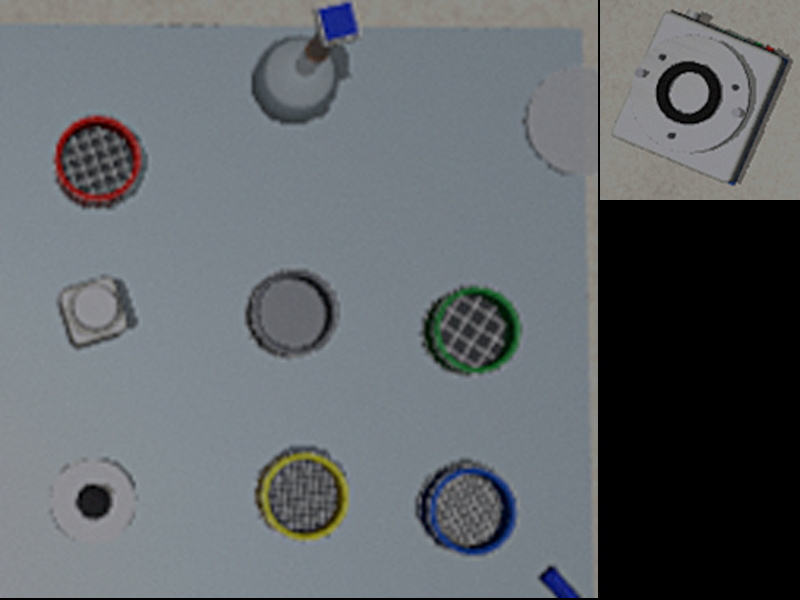

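```bash
cat > h.py <<'E'
import cv2, numpy as np
from scipy.spatial.transform import Rotation as R
from workcell import robot
def ray(uv,z,mtx,Rwc,cw):
    p=cv2.undistortPoints(np.array([[uv]],float),mtx,None)[0,0]
    d=Rwc@np.array([p[0],p[1],1]); return cw+d*(z-cw[2])/d[2]
def fixed(n,uv,z):
    c=np.load(f'{n}.npz'); Rm=cv2.Rodrigues(c['rvec'])[0]
    return ray(uv,z,c['mtx'],Rm.T,-Rm.T@c['tvec'].ravel())
def proj(n,P):
    c=np.load(f'{n}.npz'); return cv2.projectPoints(np.array([P],float),c['rvec'],c['tvec'],c['mtx'],None)[0].ravel()
def pose():
    s=robot.observe(); q=s['ee_rot']; return s, R.from_quat([q[1],q[2],q[3],q[0]]).as_matrix(), s['tcp_pos']
def wrist(path=None):
    s,Rt,p=pose(); c=robot.capture('wrist')
    if path: cv2.imwrite(path,c['frame'])
    H=np.array(c['hand_eye']); np.savez('wrist.npz',mtx=c['mtx'],Rwc=Rt@H[:3,:3],cw=p+Rt@H[:3,3])
    return c['frame'],s
def wpt(uv,z):
    c=np.load('wrist.npz'); return ray(uv,z,c['mtx'],c['Rwc'],c['cw'])
E
python3 - <<'E'
from h import *
P={'red':((341.4,190.5),.042),'pan':((402.4,239),.042),'green':((460.8,244.1),.042),'yellow':((406.5,297.1),.042),'blue':((459.2,301.9),.042),'lid':((339.8,298.4),.014),'collar':((173.4,225.2),.082),'bottle':((340.8,237.8),.084),'flaskstop':((417,147),.17),'flaskbulb':((404,165),.03),'brushend':((240,350),.02),'brushtip':((237,295),.01)}
for k,(uv,z) in P.items():
    w=fixed('top',uv,z); print(k,w.round(4),np.hypot(w[0],w[1]).round(3),'scene',proj('scene',w).round(0))
s,Rt,p=pose(); print(Rt.round(3))
c=robot.capture('wrist'); print(np.array(c['hand_eye']).round(4),c['mtx'])
E
```

```text
red [ 0.664  -0.1139  0.042 ] 0.674 scene [329. 291.]
pan [ 0.5587 -0.2467  0.042 ] 0.611 scene [242. 287.]
green [ 0.5484 -0.3735  0.042 ] 0.664 scene [176. 310.]
yellow [ 0.4333 -0.2548  0.042 ] 0.503 scene [213. 257.]
blue [ 0.4237 -0.3683  0.042 ] 0.561 scene [158. 274.]
lid [ 0.4285 -0.1124  0.014 ] 0.443 scene [272. 246.]
collar [0.5811 0.2376 0.082 ] 0.628 scene [432. 204.]
bottle [ 0.5569 -0.1111  0.084 ] 0.568 scene [300. 246.]
flaskstop [ 0.7262 -0.2536  0.17  ] 0.769 scene [277. 282.]
flaskbulb [ 0.7244 -0.2532  0.03  ] 0.767 scene [282. 346.]
brushend [0.3159 0.1045 0.02  ] 0.333 scene [322. 199.]
brushtip [0.4345 0.115  0.01  ] 0.449 scene [352. 219.]
[[-0.     0.957  0.291]
 [ 0.001  0.291 -0.957]
 [-1.    -0.    -0.001]]
[[ 6.000e-04 -3.142e-01  9.494e-01 -1.413e-01]
 [-9.000e-04 -9.494e-01 -3.142e-01  8.180e-02]
 [ 1.000e+00 -7.000e-04 -9.000e-04 -1.000e-04]
 [ 0.000e+00  0.000e+00  0.000e+00  1.000e+00]] [[415.89986451   0.         319.97286252]
 [  0.         415.89986451 242.37919624]
 [  0.           0.           1.        ]]
```

The positions agree with the scene view. Moving above the pan.

```bash
python3 -m creep '[[[0.006,0.0386,-0.0188,0,0,0,100],[0.006,0.0386,-0.0188,0,0,0,100],[0.006,0.0386,-0.0188,0,0,0,100],[0.006,0.0386,-0.0188,0,0,0,100],[0.006,0.0386,-0.0188,0,0,0,100]]]'
python3 -m creep '[[[0.006,0.0386,-0.0188,0,0,0,100],[0.006,0.0386,-0.0188,0,0,0,100],[0.006,0.0386,-0.0188,0,0,0,100],[0.006,0.0386,-0.0188,0,0,0,100],[0.006,0.0386,-0.0188,0,0,0,100]]]'
python3 -m creep '[[[0.006,0.0386,-0.0188,0,0,0,100],[0.006,0.0386,-0.0188,0,0,0,100],[0,0,0,0,0,0,100],[0,0,0,0,0,0,100]]]'
python3 - <<'E'
from h import *
f,s=wrist('pics/w1.png'); print(s['t'],s['tcp_pos'],s['qpos'],pose()[1].round(3))
E
```

```text
t: 0.65
tcp_pos: [0.3399, -0.4507, 0.2009]
ee_rot: [0.568, 0.421, 0.568, -0.421]
force: [0.6, 0.6, 0.0]
width: 0.0857
t: 1.15
tcp_pos: [0.4973, -0.3046, 0.1709]
ee_rot: [0.568, 0.421, 0.568, -0.421]
force: [1.1, -0.6, -0.0]
width: 0.0852
t: 1.55
tcp_pos: [0.5594, -0.2467, 0.1587]
ee_rot: [0.568, 0.42, 0.569, -0.421]
force: [-0.4, 1.1, 0.1]
width: 0.0852
1.55 [ 0.55943198 -0.24669058  0.1587133 ] [-4.17642793e-01  4.08301247e-01  1.72729496e+00 -2.67217164e-04
  1.00710196e+00  8.56317528e-01] [[-0.001  0.957  0.291]
 [ 0.     0.291 -0.957]
 [-1.    -0.001 -0.   ]]
```

View pics/w1.png

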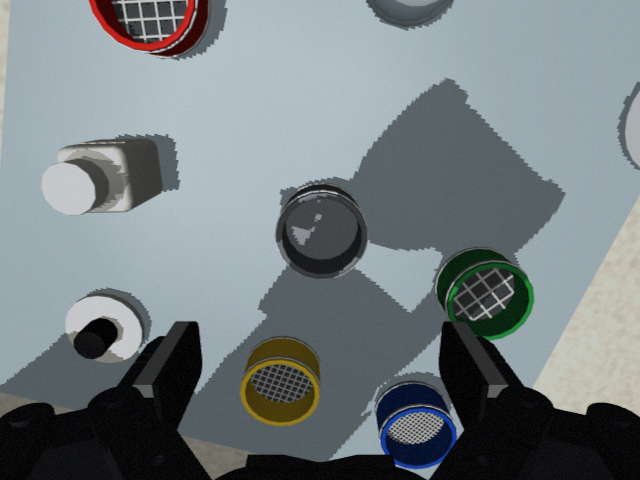

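Pan rim centre is at about (322,234), yellow rim (281,391), blue (418,434), red partly cut off, lid disc (104,328).

Run:
```python
from h import *
for k,uv,z in (('pan',(322,234),.042),('yel',(281,391),.042),('blue',(418,433),.042),('lid',(104,328),.014)): print(k,wpt(uv,z).round(4))
s,Rt,p=pose(); print((Rt.T@(wpt((322,234),.042)-p)).round(4))
```

```text
pan [ 0.5616 -0.247   0.042 ]
yel [ 0.4363 -0.2537  0.042 ]
blue [ 0.4298 -0.3648  0.042 ]
lid [ 0.4306 -0.1099  0.014 ]
[0.1169 0.0029 0.0004]
```

```bash
python3 -m creep '[[[0.04,0.002,0,0,0,0,100],[0.04,0,0,0,0,0,100],[0.04,0,0,0,0,0,100],[0.022,0,0,0,0,0,100],[0.011,0,0,0,0,0,100]]]'
python3 -m creep '[[[0,0,0,0,0,0,100],[0,0,0,0,0,0,0],[0,0,0,0,0,0,0],[0,0,0,0,0,0,0],[0,0,0,0,0,0,0]]]'
python3 -m creep '[[[0,0,0,0,0,0,0],[0,0,0,0,0,0,0],[0,0,0,0,0,0,0],[0,0,0,0,0,0,0]]]'
python3 -c "
from h import *
f,s=wrist('pics/w2.png');print(s['tcp_pos'],s['force'],s['width'])"
```

```text
t: 2.1
tcp_pos: [0.5589, -0.2476, 0.0042]
ee_rot: [0.566, 0.421, 0.569, -0.422]
force: [0.2, 0.8, -0.2]
width: 0.0852
t: 2.6
tcp_pos: [0.5622, -0.2478, 0.0085]
ee_rot: [0.569, 0.421, 0.567, -0.421]
force: [-2.5, -1.4, 6.3]
width: 0.0591
t: 3.0
tcp_pos: [0.5622, -0.2478, 0.0085]
ee_rot: [0.569, 0.421, 0.567, -0.421]
force: [-2.2, -1.2, 8.4]
width: 0.0588
[ 0.56221722 -0.24776954  0.00854976] [-2.15970254 -1.17387933  8.39652365] 0.05880425266792842
```

View pics/w2.png

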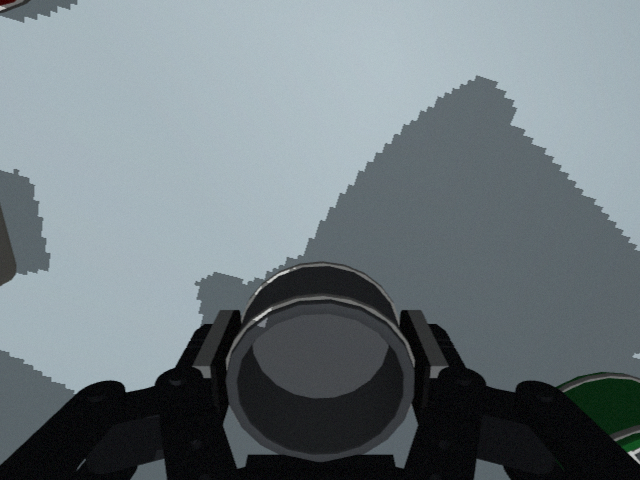

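```bash
python3 -c "
from h import *
w=wpt((321,379),.042);s,Rt,p=pose();print(w,Rt.T@(w-p),Rt.round(4).tolist())
d=np.array([.5811,.2376,.16])-np.array([w[0],w[1],.0085]);print(Rt.T@d)"
python3 -m creep '[[[-0.02,0,0,0,0,0,0],[-0.04,0,0,0,0,0,0],[-0.045,0,0,0,0,0,0],[-0.045,0,0,0,0,0,0],[-0.01,0,0,0,0,0,0]]]'
```

```text
[ 0.56406549 -0.24724851  0.042     ] [-0.03347379  0.00200997  0.00011882] [[0.0025, 0.9568, 0.2907], [-0.0015, 0.2907, -0.9568], [-1.0, 0.0019, 0.0021]]
[-0.15218072  0.15753449 -0.45863321]
t: 3.55
tcp_pos: [0.5643, -0.2484, 0.1734]
ee_rot: [0.572, 0.422, 0.564, -0.42]
force: [0.2, 0.4, -1.3]
width: 0.0587
```

```bash
R='[0,0.0131,-0.0382,0,0,0,0]'; python3 -m creep '[[[0,0.0131,-0.0382,0,0,0,0],[0,0.0131,-0.0382,0,0,0,0],[0,0.0131,-0.0382,0,0,0,0],[0,0.0131,-0.0382,0,0,0,0],[0,0.0131,-0.0382,0,0,0,0]]]'
python3 -m creep '[[[0,0.0131,-0.0382,0,0,0,0],[0,0.0131,-0.0382,0,0,0,0],[0,0.0131,-0.0382,0,0,0,0],[0,0.0131,-0.0382,0,0,0,0],[0,0.0131,-0.0382,0,0,0,0]]]'
python3 -m creep '[[[0,0.0131,-0.0382,0,0,0,0],[0,0.0131,-0.0382,0,0,0,0],[0,0,0,0,0,0,0],[0,0,0,0,0,0,0],[0,0,0,0,0,0,0]]]'
python3 - <<'E'
from h import *
f,s=wrist('pics/w3.png'); print(s['t'],s['tcp_pos'],s['force'],pose()[1].round(3))
E
```

```text
t: 4.05
tcp_pos: [0.5682, -0.0437, 0.167]
ee_rot: [0.568, 0.421, 0.568, -0.421]
force: [1.4, -0.2, -0.8]
width: 0.0587
t: 4.55
tcp_pos: [0.5754, 0.1583, 0.167]
ee_rot: [0.568, 0.421, 0.568, -0.421]
force: [0.8, 0.2, 0.5]
width: 0.0589
t: 5.05
tcp_pos: [0.5782, 0.2364, 0.1664]
ee_rot: [0.568, 0.421, 0.568, -0.421]
force: [0.7, -0.4, -0.9]
width: 0.0589
5.05 [0.57817321 0.23643258 0.16640855] [ 0.73186863 -0.43367639 -0.88453724] [[-0.     0.957  0.29 ]
 [-0.     0.29  -0.957]
 [-1.    -0.     0.   ]]
```

View pics/w3.png

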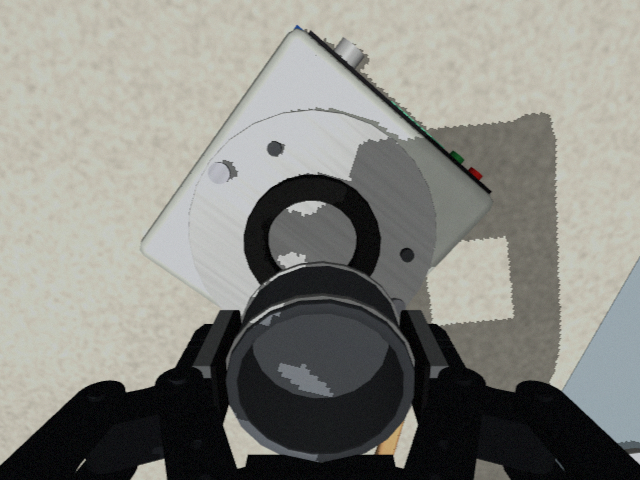

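Run:
```python
from h import *
s,Rt,p=pose()
c=wpt((313,241),.082); d=Rt.T@(c-p); print(c,d)
rim=wpt((321,379),p[2]+.0335); print(rim, Rt.T@(rim-p), Rt.T@(c-rim))
# sanity: predicted outer/hole pixels
w=np.load('wrist.npz')
for r,z in((.04,.082),(.0265,.082)):
  for C in (c,np.array([.5811,.2376,.082])):
    pts=[C+[r*np.cos(a),r*np.sin(a),0] for a in np.linspace(0,6.28,100)]
    q=np.array([(w['Rwc'].T@(x-w['cw'])) for x in pts]); uv=(q[:,:2]/q[:,2:])*415.9+[319.97,242.38]
    print(r,uv.min(0).round(1),uv.max(0).round(1))
```

```text
[0.58451795 0.24276868 0.082     ] [ 0.08441724  0.00790464 -0.00459875]
[0.58015816 0.23692929 0.19992026] [-0.03350047  0.00201684 -0.00023518] [ 0.11791771  0.0058878  -0.00436357]
0.04 [242.9 170.7] [383.1 304.2]
0.04 [250.3 179.5] [389.6 311.3]
0.0265 [266.6 195.3] [359.4 283.6]
0.0265 [273.8 203.8] [366.1 291. ]
```

```bash
python3 -m creep '[[[0.02,0.0025,-0.0025,0,0,0,0],[0.03,0,0,0,0,0,0],[0.015,0,0,0,0,0,0],[0,0,0,0,0,0,0],[0,0,0,0,0,0,0]]]'
python3 - <<'E'
from h import *
f,s=wrist(); print(s['t'],s['tcp_pos'],s['force'])
cv2.imwrite('pics/w4.png',cv2.resize(f[160:480,160:480],(600,600)))
E
```

```text
t: 5.6
tcp_pos: [0.5804, 0.2399, 0.1017]
ee_rot: [0.568, 0.421, 0.568, -0.421]
force: [0.1, -0.4, 0.0]
width: 0.0591
5.6 [0.58037708 0.23989795 0.10173743] [ 0.08272234 -0.401091    0.01229356]
```

View pics/w4.png

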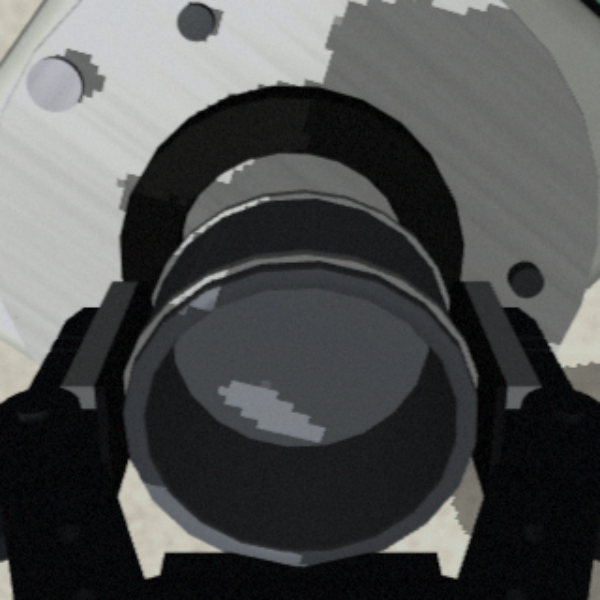

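```bash
cat >> h.py <<'E'
def fit_top(u,vtop,r,z):
    """centre of a level circle (radius r, height z) whose image has mid-column u and top row vtop"""
    from scipy.optimize import fsolve
    w=np.load('wrist.npz'); a=np.linspace(0,2*np.pi,400)
    def ext(c):
        q=(np.c_[c[0]+r*np.cos(a),c[1]+r*np.sin(a),0*a+z]-w['cw'])@w['Rwc']; uv=q[:,:2]/q[:,2:]*w['mtx'][0,0]+w['mtx'][:2,2]
        return uv
    f=lambda c:[(ext(c)[:,0].min()+ext(c)[:,0].max())/2-u, ext(c)[:,1].min()-vtop]
    c=fsolve(f,wpt((u,vtop+60),z)[:2]); uv=ext(c); return c,np.ptp(uv[:,0])
E
python3 - <<'E'
from h import *
s,Rt,p=pose()
for u,v,r in((316,205.3,.04),(315.5,241,.0265)):
    c,wd=fit_top(u,v,r,.082); print(c,wd,Rt.T@(np.r_[c,p[2]]-p))
c,wd=fit_top(320.3,160+260*.5333,.03,p[2]+.0335); print('rim',c,wd,Rt.T@(np.r_[c,p[2]]-p))
E
```

```text
[0.58362369 0.24289059] 188.07690332873577 [ 4.53599243e-06  3.42393377e-03 -1.70063913e-03]
[0.58223625 0.24270059] 124.11973839243933 [ 2.80328265e-06  2.04102723e-03 -1.92119501e-03]
rim [0.57983967 0.23984825] 196.02836816496938 [-1.38420579e-06 -1.07979612e-03  1.13464556e-04]
```

```bash
python3 -m creep '[[[0.004,0.0025,-0.002,0,0,0,0],[0.005,0,0,0,0,0,0],[0.004,0,0,0,0,0,0],[0.003,0,0,0,0,0,0],[0,0,0,0,0,0,0]]]'
python3 -m creep '[[[0.002,0,0,0,0,0,0],[0,0,0,0,0,0,0]]]'
python3 -m creep '[[[0.002,0,0,0,0,0,0],[0,0,0,0,0,0,0]]]'
python3 -m creep '[[[0.002,0,0,0,0,0,0],[0,0,0,0,0,0,0]]]'
```

```text
t: 6.15
tcp_pos: [0.5814, 0.2429, 0.0847]
ee_rot: [0.568, 0.421, 0.568, -0.421]
force: [0.1, 0.4, -0.5]
width: 0.0589
t: 6.35
tcp_pos: [0.5818, 0.243, 0.0831]
ee_rot: [0.568, 0.421, 0.568, -0.421]
force: [0.2, -0.1, -0.1]
width: 0.0593
t: 6.55
tcp_pos: [0.582, 0.2431, 0.0825]
ee_rot: [0.568, 0.421, 0.568, -0.421]
force: [-5.1, -1.3, 11.1]
width: 0.0587
t: 6.75
tcp_pos: [0.5821, 0.2431, 0.0824]
ee_rot: [0.568, 0.421, 0.568, -0.421]
force: [-10.0, -4.5, 28.6]
width: 0.0592
```

```bash
python3 -m creep '[[[-0.003,0,0,0,0,0,0],[0,0,0,0,0,0,100],[0,0,0,0,0,0,100],[0,0,0,0,0,0,100],[0,0,0,0,0,0,100]]]'
python3 -m creep '[[[0,0,0,0,0,0,100],[-0.02,0,0,0,0,0,100],[-0.04,0,0,0,0,0,100],[-0.04,0,0,0,0,0,100],[0,0,0,0,0,0,100]]]'
python3 - <<'E'
from h import *
f,s=wrist('pics/w5.png'); print(s['t'],s['tcp_pos'],s['force'])
E
```

```text
t: 7.25
tcp_pos: [0.5818, 0.243, 0.0819]
ee_rot: [0.568, 0.421, 0.568, -0.421]
force: [0.9, 0.2, 0.2]
width: 0.0858
t: 7.75
tcp_pos: [0.585, 0.2443, 0.188]
ee_rot: [0.57, 0.424, 0.566, -0.418]
force: [0.7, -0.1, -0.5]
width: 0.0854
7.75 [0.58501593 0.24434423 0.18799657] [ 0.67347641 -0.14596994 -0.48994054]
```

View pics/w5.png

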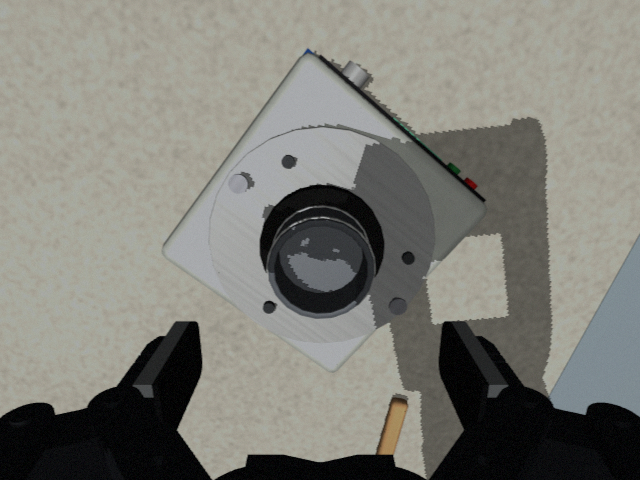

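Pan is seated level in the collar. Next, the blue sieve.

```bash
python3 -m creep '[[[0.002,-0.0204,0.0336,0,0,0,100],[0.002,-0.0204,0.0336,0,0,0,100],[0.002,-0.0204,0.0336,0,0,0,100],[0.002,-0.0204,0.0336,0,0,0,100],[0.002,-0.0204,0.0336,0,0,0,100]]]'
python3 -m creep '[[[0.002,-0.0204,0.0336,0,0,0,100],[0.002,-0.0204,0.0336,0,0,0,100],[0.002,-0.0204,0.0336,0,0,0,100],[0.002,-0.0204,0.0336,0,0,0,100],[0.002,-0.0204,0.0336,0,0,0,100]]]'
python3 -m creep '[[[0.002,-0.0204,0.0336,0,0,0,100],[0.002,-0.0204,0.0336,0,0,0,100],[0.002,-0.0204,0.0336,0,0,0,100],[0.002,-0.0204,0.0336,0,0,0,100],[0.002,-0.0204,0.0336,0,0,0,100]]]'
python3 -m creep '[[[0.002,-0.0204,0.0336,0,0,0,100],[0,0,0,0,0,0,100],[0,0,0,0,0,0,100],[0,0,0,0,0,0,100]]]'
python3 - <<'E'
from h import *
f,s=wrist('pics/w6.png'); print(s['t'],s['tcp_pos'],s['force'],s['qpos'])
E
```

```text
t: 8.3
tcp_pos: [0.5317, 0.0513, 0.1709]
ee_rot: [0.568, 0.421, 0.569, -0.422]
force: [0.5, -0.3, -0.4]
width: 0.0857
t: 8.8
tcp_pos: [0.4829, -0.139, 0.1611]
ee_rot: [0.567, 0.421, 0.569, -0.421]
force: [0.8, 0.3, 0.1]
width: 0.0854
t: 9.3
tcp_pos: [0.4342, -0.3292, 0.151]
ee_rot: [0.567, 0.421, 0.569, -0.421]
force: [0.4, 0.1, -0.1]
width: 0.0852
t: 9.7
tcp_pos: [0.4254, -0.365, 0.1494]
ee_rot: [0.567, 0.421, 0.569, -0.421]
force: [-0.3, -0.1, 0.7]
width: 0.0853
9.7 [ 0.42539799 -0.36501622  0.1494207 ] [-0.28090481 -0.13928906  0.70706513] [-7.12016376e-01  3.48229521e-01  1.84545970e+00  3.75433155e-04
  9.49832617e-01  5.63627779e-01]
```

View pics/w6.png

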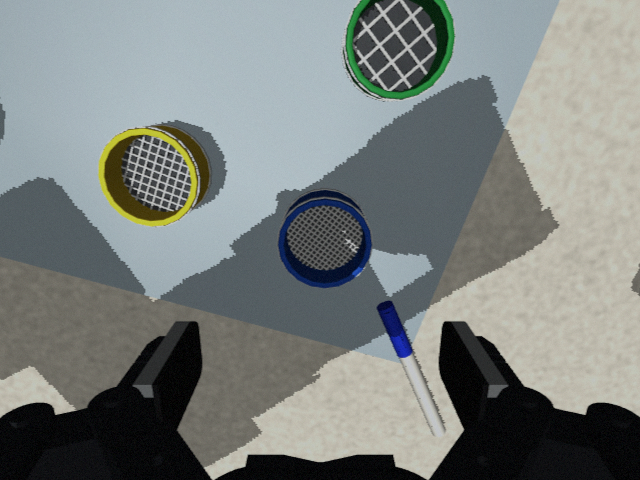

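Run:
```python
from h import *
s,Rt,p=pose()
for k,uv in (('blue',(325.5,243)),('yel',(150,176)),('pan-eq',(322,234))):
    w=wpt(uv,.042); print(k,w.round(4),(Rt.T@(w-p)).round(4))
```

```text
blue [ 0.4253 -0.3682  0.042 ] [ 0.1077 -0.0012  0.0031]
yel [ 0.4352 -0.2552  0.042 ] [ 0.1078  0.0411 -0.1021]
pan-eq [ 0.4303 -0.3643  0.042 ] [0.1077 0.0047 0.0009]
```

```bash
python3 -m creep '[[[0.04,-0.001,0.003,0,0,0,100],[0.04,0,0,0,0,0,100],[0.04,0,0,0,0,0,100],[0.016,0,0,0,0,0,100],[0.0075,0,0,0,0,0,100]]]'
python3 -m creep '[[[0,0,0,0,0,0,100],[0,0,0,0,0,0,0],[0,0,0,0,0,0,0],[0,0,0,0,0,0,0],[0,0,0,0,0,0,0]]]'
python3 -m creep '[[[0,0,0,0,0,0,0],[0,0,0,0,0,0,0],[0,0,0,0,0,0,0]]]'
python3 - <<'E'
from h import *
f,s=wrist(); print(s['tcp_pos'],s['force'],s['width'])
g=cv2.imread('pics/w2.png'); cv2.imwrite('pics/w7.png',cv2.resize(np.hstack([g[240:480,200:440],f[240:480,200:440]]),(800,400)))
E
```

```text
t: 10.25
tcp_pos: [0.425, -0.3673, 0.0049]
ee_rot: [0.567, 0.421, 0.57, -0.421]
force: [0.2, 0.3, 0.2]
width: 0.0851
t: 10.75
tcp_pos: [0.4266, -0.3698, 0.0087]
ee_rot: [0.569, 0.421, 0.567, -0.421]
force: [-0.6, 3.5, 9.1]
width: 0.0588
t: 11.05
tcp_pos: [0.4266, -0.3698, 0.0087]
ee_rot: [0.569, 0.421, 0.567, -0.421]
force: [-0.5, 3.1, 8.5]
width: 0.0594
[ 0.42660327 -0.36983065  0.0087294 ] [-0.50651973  3.11401713  8.53491842] 0.05943345270222505
```

View pics/w7.png

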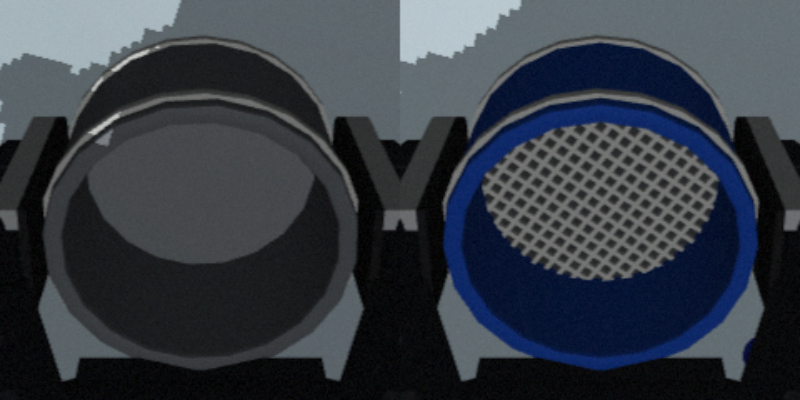

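Blue sits in the jaws exactly as the pan did. Lift and carry.

```bash
python3 -m creep '[[[-0.02,0,0,0,0,0,0],[-0.04,0,0,0,0,0,0],[-0.045,0,0,0,0,0,0],[-0.045,0,0,0,0,0,0],[-0.01,0,0,0,0,0,0]]]'
python3 -m creep '[[[0,0.0204,-0.0337,0,0,0,0],[0,0.0204,-0.0337,0,0,0,0],[0,0.0204,-0.0337,0,0,0,0],[0,0.0204,-0.0337,0,0,0,0],[0,0.0204,-0.0337,0,0,0,0]]]'
python3 -m creep '[[[0,0.0204,-0.0337,0,0,0,0],[0,0.0204,-0.0337,0,0,0,0],[0,0.0204,-0.0337,0,0,0,0],[0,0.0204,-0.0337,0,0,0,0],[0,0.0204,-0.0337,0,0,0,0]]]'
python3 -m creep '[[[0,0.0204,-0.0337,0,0,0,0],[0,0.0204,-0.0337,0,0,0,0],[0,0.0204,-0.0337,0,0,0,0],[0,0.0204,-0.0337,0,0,0,0],[0,0.0204,-0.0337,0,0,0,0]]]'
python3 -m creep '[[[0,0.0204,-0.0337,0,0,0,0],[0,0,0,0,0,0,0],[0.01,0,0,0,0,0,0],[0,0,0,0,0,0,0],[0,0,0,0,0,0,0]]]'
python3 - <<'E'
from h import *
f,s=wrist(); print(s['tcp_pos'],s['force'],s['width'])
cv2.imwrite('pics/w8.png',cv2.resize(f[160:480,160:480],(600,600)))
E
```

```text
t: 11.6
tcp_pos: [0.4281, -0.3714, 0.1733]
ee_rot: [0.571, 0.421, 0.565, -0.421]
force: [0.7, 0.2, 0.6]
width: 0.0595
t: 12.1
tcp_pos: [0.4745, -0.177, 0.1673]
ee_rot: [0.568, 0.421, 0.568, -0.421]
force: [0.7, -0.0, -0.5]
width: 0.0593
t: 12.6
tcp_pos: [0.5231, 0.014, 0.1673]
ee_rot: [0.568, 0.421, 0.568, -0.421]
force: [0.1, -0.6, -0.9]
width: 0.0594
t: 13.1
tcp_pos: [0.5717, 0.2049, 0.1672]
ee_rot: [0.568, 0.421, 0.568, -0.421]
force: [0.5, -0.7, -0.8]
width: 0.0592
t: 13.6
tcp_pos: [0.5807, 0.2401, 0.1563]
ee_rot: [0.568, 0.421, 0.568, -0.422]
force: [-0.8, -0.6, -0.0]
width: 0.0589
[0.58069009 0.24006811 0.15625247] [-0.8386268  -0.60735559 -0.00574469] 0.058933680841913284
```

View pics/w8.png

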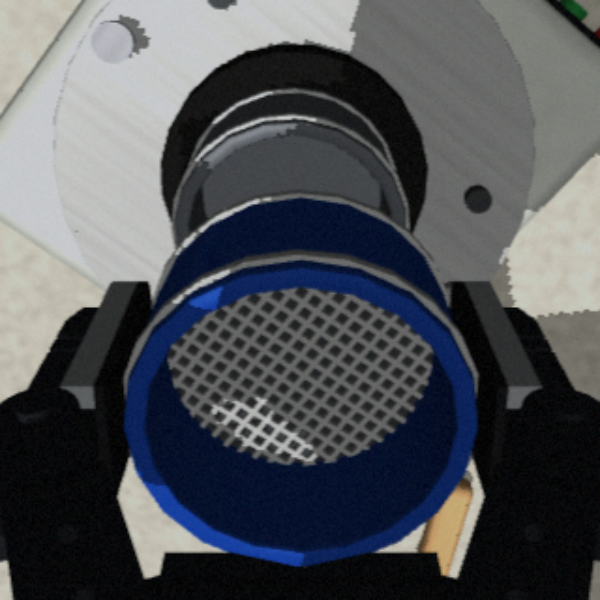

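Pan rim sits slightly left of blue's centre, which agrees with the 3 mm offset read. Correct and lower.

```bash
python3 -m creep '[[[0.01,0.002,-0.0025,0,0,0,0],[0.013,0,0,0,0,0,0],[0.008,0,0,0,0,0,0],[0.004,0,0,0,0,0,0],[0,0,0,0,0,0,0]]]'
python3 -m creep '[[[0.002,0,0,0,0,0,0],[0,0,0,0,0,0,0]]]'
python3 -m creep '[[[0.002,0,0,0,0,0,0],[0,0,0,0,0,0,0]]]'
python3 -m creep '[[[0.0015,0,0,0,0,0,0],[0,0,0,0,0,0,0]]]'
```

```text
t: 14.15
tcp_pos: [0.5819, 0.2441, 0.1206]
ee_rot: [0.568, 0.421, 0.568, -0.422]
force: [0.7, 0.9, -0.9]
width: 0.0588
t: 14.35
tcp_pos: [0.5827, 0.2445, 0.1199]
ee_rot: [0.568, 0.421, 0.568, -0.421]
force: [-0.5, -0.5, -0.8]
width: 0.0594
t: 14.55
tcp_pos: [0.5825, 0.2444, 0.1178]
ee_rot: [0.568, 0.421, 0.568, -0.421]
force: [1.1, -0.6, -1.7]
width: 0.0592
t: 14.75
tcp_pos: [0.5827, 0.2445, 0.1168]
ee_rot: [0.568, 0.421, 0.568, -0.421]
force: [-0.5, -0.6, 4.0]
width: 0.0592
```

```bash
python3 -m creep '[[[0.001,0,0,0,0,0,0],[-0.002,0,0,0,0,0,0],[0,0,0,0,0,0,100],[0,0,0,0,0,0,100],[0,0,0,0,0,0,100]]]'
python3 -m creep '[[[0,0,0,0,0,0,100],[0,0,0,0,0,0,100],[-0.02,0,0,0,0,0,100],[-0.03,0,0,0,0,0,100],[-0.015,0,0,0,0,0,100]]]'
python3 -m creep '[[[0.002,-0.022,0.0335,0,0,0,100],[0.002,-0.022,0.0335,0,0,0,100],[0.002,-0.022,0.0335,0,0,0,100],[0.002,-0.022,0.0335,0,0,0,100],[0.002,-0.022,0.0335,0,0,0,100]]]'
python3 -m creep '[[[0.002,-0.022,0.0335,0,0,0,100],[0.002,-0.022,0.0335,0,0,0,100],[0.002,-0.022,0.0335,0,0,0,100],[0.002,-0.022,0.0335,0,0,0,100],[0.002,-0.022,0.0335,0,0,0,100]]]'
python3 -m creep '[[[0.002,-0.022,0.0335,0,0,0,100],[0.002,-0.022,0.0335,0,0,0,100],[0.002,-0.022,0.0335,0,0,0,100],[0,0,0,0,0,0,100],[0,0,0,0,0,0,100]]]'
python3 - <<'E'
from h import *
robot_pic=robot.capture('scene')['frame']
f,s=wrist(); print(s['tcp_pos'],s['force'],s['width'])
a=cv2.resize(f,(440,330)); b=cv2.resize(robot_pic[140:260,360:500],(360,309))
o=np.zeros((330,800,3),np.uint8);o[:,:440]=a;o[:309,440:]=b; cv2.imwrite('pics/w9.png',o); cv2.imwrite('pics/w9full.png',f)
E
```

```text
t: 15.25
tcp_pos: [0.5824, 0.2444, 0.1171]
ee_rot: [0.568, 0.421, 0.568, -0.421]
force: [0.3, 0.2, 1.1]
width: 0.0854
t: 15.75
tcp_pos: [0.5834, 0.2448, 0.1844]
ee_rot: [0.568, 0.422, 0.568, -0.42]
force: [0.9, -0.1, -0.6]
width: 0.0855
t: 16.25
tcp_pos: [0.5253, 0.0508, 0.1722]
ee_rot: [0.568, 0.421, 0.568, -0.421]
force: [-0.2, -0.6, -0.7]
width: 0.0849
t: 16.75
tcp_pos: [0.4687, -0.1415, 0.1622]
ee_rot: [0.568, 0.421, 0.568, -0.421]
force: [0.1, -0.6, -0.4]
width: 0.0853
t: 17.25
tcp_pos: [0.435, -0.256, 0.1561]
ee_rot: [0.567, 0.422, 0.568, -0.422]
force: [0.2, 0.7, 0.8]
width: 0.0849
[ 0.43521925 -0.25515721  0.15609866] [ 0.05123411 -0.03670569 -0.57265643] 0.08519719172230703
```

View pics/w9.png

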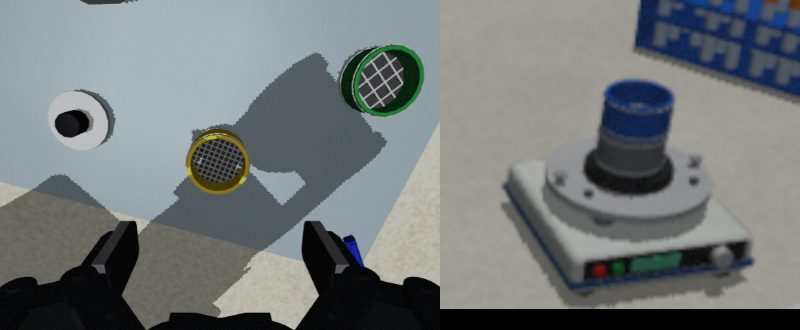

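Blue is seated level on the pan. Yellow's rim centre is at about (317,237) in the full frame.

Run:
```python
from h import *
s,Rt,p=pose()
for k,uv,z in (('yel',(317,237),.042),('lid',(113,176),.014)):
    w=wpt(uv,z); print(k,w.round(4),(Rt.T@(w-p)).round(4))
```

```text
yel [ 0.4354 -0.2527  0.042 ] [ 0.1142  0.0006 -0.0018]
lid [ 0.4285 -0.1093  0.014 ] [ 0.1422  0.0356 -0.1411]
```

```bash
python3 -m creep '[[[0.04,0.0005,-0.0015,0,0,0,100],[0.04,0,0,0,0,0,100],[0.04,0,0,0,0,0,100],[0.02,0,0,0,0,0,100],[0.01,0,0,0,0,0,100]]]'
python3 -m creep '[[[0,0,0,0,0,0,100],[0,0,0,0,0,0,0],[0,0,0,0,0,0,0],[0,0,0,0,0,0,0],[0,0,0,0,0,0,0]]]'
python3 -m creep '[[[0,0,0,0,0,0,0],[0,0,0,0,0,0,0],[0,0,0,0,0,0,0]]]'
python3 - <<'E'
from h import *
f,s=wrist('pics/w10.png'); print(s['tcp_pos'],s['force'],s['width'])
# yellow rim bounds by colour, for comparison with the pan/blue grasps
h=cv2.cvtColor(f[240:480,200:440],cv2.COLOR_BGR2HSV); m=cv2.inRange(h,(20,120,90),(35,255,255)); n,l,st,c=cv2.connectedComponentsWithStats(m); i=1+np.argmax(st[1:,4]); print('yellow rim box in crop x800/480 px',(st[i][:4]*400/240).round())
E
```

```text
t: 17.85
tcp_pos: [0.4348, -0.2519, 0.0044]
ee_rot: [0.567, 0.421, 0.57, -0.421]
force: [0.4, -0.3, 0.6]
width: 0.0852
t: 18.35
tcp_pos: [0.4365, -0.2542, 0.0081]
ee_rot: [0.569, 0.421, 0.567, -0.421]
force: [-0.5, 3.7, 6.9]
width: 0.0593
t: 18.65
tcp_pos: [0.4365, -0.2541, 0.0081]
ee_rot: [0.569, 0.421, 0.567, -0.421]
force: [0.1, 2.6, 8.4]
width: 0.0592
[ 0.43647247 -0.25414315  0.00812778] [0.1181527  2.57727025 8.3577149 ] 0.059200664129654273
yellow rim box in crop x800/480 px [ 42. 110. 317. 260.]
```

The rim box (42 to 359, bottom 370) matches the earlier grasps, so the yellow is held the same way. Carry it.

```bash
python3 -m creep '[[[-0.02,0,0,0,0,0,0],[-0.04,0,0,0,0,0,0],[-0.045,0,0,0,0,0,0],[-0.045,0,0,0,0,0,0],[-0.03,0,0,0,0,0,0]]]'
python3 -m creep '[[[0,0.022,-0.0334,0,0,0,0],[0,0.022,-0.0334,0,0,0,0],[0,0.022,-0.0334,0,0,0,0],[0,0.022,-0.0334,0,0,0,0],[0,0.022,-0.0334,0,0,0,0]]]'
python3 -m creep '[[[0,0.022,-0.0334,0,0,0,0],[0,0.022,-0.0334,0,0,0,0],[0,0.022,-0.0334,0,0,0,0],[0,0.022,-0.0334,0,0,0,0],[0,0.022,-0.0334,0,0,0,0]]]'
python3 -m creep '[[[0,0.022,-0.0334,0,0,0,0],[0,0.022,-0.0334,0,0,0,0],[0,0.022,-0.0334,0,0,0,0],[0,0,0,0,0,0,0],[0,0,0,0,0,0,0]]]'
python3 -m creep '[[[0,0,0,0,0,0,0],[0,0,0,0,0,0,0]]]'
```

```text
t: 19.2
tcp_pos: [0.4364, -0.2544, 0.1908]
ee_rot: [0.57, 0.421, 0.566, -0.421]
force: [0.5, -0.5, -0.8]
width: 0.0589
t: 19.7
tcp_pos: [0.4927, -0.0606, 0.1877]
ee_rot: [0.569, 0.422, 0.567, -0.421]
force: [0.4, -0.9, -0.3]
width: 0.0593
t: 20.2
tcp_pos: [0.5493, 0.1314, 0.1878]
ee_rot: [0.569, 0.422, 0.568, -0.421]
force: [0.8, 0.1, -1.1]
width: 0.059
t: 20.7
tcp_pos: [0.5828, 0.2453, 0.187]
ee_rot: [0.569, 0.421, 0.568, -0.421]
force: [-0.2, -1.5, -0.7]
width: 0.059
t: 20.9
tcp_pos: [0.5827, 0.2435, 0.1867]
ee_rot: [0.568, 0.421, 0.568, -0.421]
force: [0.5, -1.1, -1.0]
width: 0.0593
```

```bash
python3 -m creep '[[[0.01,0,0,0,0,0,0],[0.01,0,0,0,0,0,0],[0.008,0,0,0,0,0,0],[0.004,0,0,0,0,0,0],[0,0,0,0,0,0,0]]]'
python3 -m creep '[[[0.002,0,0,0,0,0,0],[0,0,0,0,0,0,0]]]'
python3 -m creep '[[[0.002,0,0,0,0,0,0],[0,0,0,0,0,0,0]]]'
python3 -m creep '[[[0.001,0,0,0,0,0,0],[0,0,0,0,0,0,0]]]'
```

```text
t: 21.4
tcp_pos: [0.5824, 0.2444, 0.1531]
ee_rot: [0.568, 0.421, 0.568, -0.422]
force: [1.0, -0.2, -0.1]
width: 0.0591
t: 21.6
tcp_pos: [0.583, 0.2448, 0.1523]
ee_rot: [0.568, 0.421, 0.568, -0.421]
force: [0.6, -0.4, -0.3]
width: 0.0595
t: 21.8
tcp_pos: [0.583, 0.2448, 0.1503]
ee_rot: [0.568, 0.421, 0.568, -0.421]
force: [0.6, -0.7, -1.0]
width: 0.059
t: 22.0
tcp_pos: [0.5832, 0.2448, 0.1502]
ee_rot: [0.568, 0.421, 0.568, -0.421]
force: [-1.8, -0.8, 5.7]
width: 0.0591
```

```bash
python3 -m creep '[[[0.001,0,0,0,0,0,0],[-0.002,0,0,0,0,0,0],[0,0,0,0,0,0,100],[0,0,0,0,0,0,100],[0,0,0,0,0,0,100]]]'
python3 -m creep '[[[0,0,0,0,0,0,100],[0,0,0,0,0,0,100],[-0.02,0,0,0,0,0,100],[-0.03,0,0,0,0,0,100],[-0.02,0,0,0,0,0,100]]]'
python3 -m creep '[[[0,-0.0024,0.0366,0,0,0,100],[0,-0.0024,0.0366,0,0,0,100],[0.008,-0.0024,0.0366,0,0,0,100],[0.008,-0.0024,0.0366,0,0,0,100],[0.008,-0.0024,0.0366,0,0,0,100]]]'
python3 -m creep '[[[0.008,-0.0024,0.0366,0,0,0,100],[0.008,-0.0024,0.0366,0,0,0,100],[0.008,-0.0024,0.0366,0,0,0,100],[0.008,-0.0024,0.0366,0,0,0,100],[0.008,-0.0024,0.0366,0,0,0,100]]]'
python3 -m creep '[[[0,0,0,0,0,0,100],[0,0,0,0,0,0,100],[0,0,0,0,0,0,100]]]'
python3 - <<'E'
from h import *
g=robot.capture('scene')['frame']
f,s=wrist(); print(s['tcp_pos'],s['force'],s['width'])
a=f[120:400,120:520]; b=cv2.resize(g[130:255,370:500],(360,346))
o=np.zeros((420,960,3),np.uint8);o[:420,:600]=cv2.resize(a,(600,420));o[:346,600:]=b; o=cv2.resize(o,(800,350));cv2.imwrite('pics/w11.png',o)
E
```

```text
t: 22.5
tcp_pos: [0.5829, 0.2447, 0.1501]
ee_rot: [0.568, 0.421, 0.568, -0.421]
force: [-0.6, 0.7, -0.3]
width: 0.0853
t: 23.0
tcp_pos: [0.5833, 0.2449, 0.2218]
ee_rot: [0.568, 0.421, 0.568, -0.421]
force: [0.7, -0.6, 0.4]
width: 0.0853
t: 23.5
tcp_pos: [0.6248, 0.0648, 0.1961]
ee_rot: [0.568, 0.421, 0.568, -0.421]
force: [0.6, -0.4, -1.1]
width: 0.0855
t: 24.0
tcp_pos: [0.6665, -0.114, 0.1559]
ee_rot: [0.568, 0.421, 0.568, -0.421]
force: [0.8, 1.0, -0.8]
width: 0.0855
t: 24.3
tcp_pos: [0.6661, -0.1117, 0.1563]
ee_rot: [0.568, 0.421, 0.568, -0.421]
force: [0.2, 1.0, -0.3]
width: 0.0857
[ 0.66627049 -0.11142736  0.1565278 ] [0.60584706 0.41194854 0.94467835] 0.08546194776525354
```

View pics/w11.png

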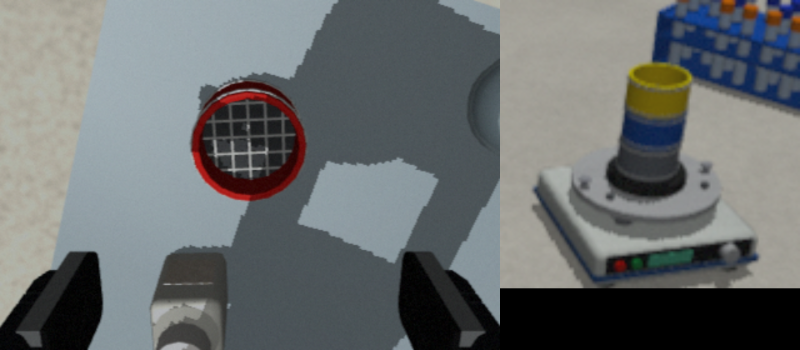

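Yellow is seated level. Red's rim centre is at about (319,237) in the full frame.

Run:
```python
from h import *
s,Rt,p=pose(); w=wpt((319.2,236.8),.042); print(w.round(4),(Rt.T@(w-p)).round(4))
```

```text
[ 0.6669 -0.1104  0.042 ] [ 0.1146  0.0008 -0.0007]
```

```bash
python3 -m creep '[[[0.04,0.0005,-0.0007,0,0,0,100],[0.04,0,0,0,0,0,100],[0.04,0,0,0,0,0,100],[0.02,0,0,0,0,0,100],[0.0105,0,0,0,0,0,100]]]'
python3 -m creep '[[[0,0,0,0,0,0,100],[0,0,0,0,0,0,0],[0,0,0,0,0,0,0],[0,0,0,0,0,0,0],[0,0,0,0,0,0,0]]]'
python3 -m creep '[[[0,0,0,0,0,0,0],[0,0,0,0,0,0,0],[0,0,0,0,0,0,0]]]'
python3 - <<'E'
from h import *
f,s=wrist('pics/w12.png'); print(s['tcp_pos'],s['force'],s['width'])
h=cv2.cvtColor(f[240:480,200:440],cv2.COLOR_BGR2HSV); m=cv2.inRange(h,(0,120,110),(8,255,255))|cv2.inRange(h,(172,120,110),(180,255,255)); n,l,st,c=cv2.connectedComponentsWithStats(m); i=1+np.argmax(st[1:,4]); print((st[i][:4]*400/240).round())
E
```

```text
t: 24.9
tcp_pos: [0.6653, -0.1103, 0.0037]
ee_rot: [0.567, 0.42, 0.569, -0.421]
force: [-0.0, 0.4, -0.1]
width: 0.0854
t: 25.4
tcp_pos: [0.6682, -0.1118, 0.008]
ee_rot: [0.569, 0.422, 0.567, -0.421]
force: [-1.1, 1.2, 6.9]
width: 0.0575
t: 25.7
tcp_pos: [0.6682, -0.1118, 0.008]
ee_rot: [0.569, 0.422, 0.567, -0.421]
force: [-0.2, 0.1, 6.4]
width: 0.0571
[ 0.66817409 -0.11180546  0.00801448] [-0.20118429  0.06285722  6.43871671] 0.057054019306840634
[ 47. 105. 308. 265.]
```

Width is 2 mm less than on earlier grasps, so I'll compare with yellow's grasp.

Run:
```python
import cv2,numpy as np
cv2.imwrite('pics/w13.png',cv2.resize(np.hstack([cv2.imread(f'pics/w{i}.png')[240:480,200:440] for i in(10,12)]),(800,400)))
```

```text
(no output)
```

View pics/w13.png

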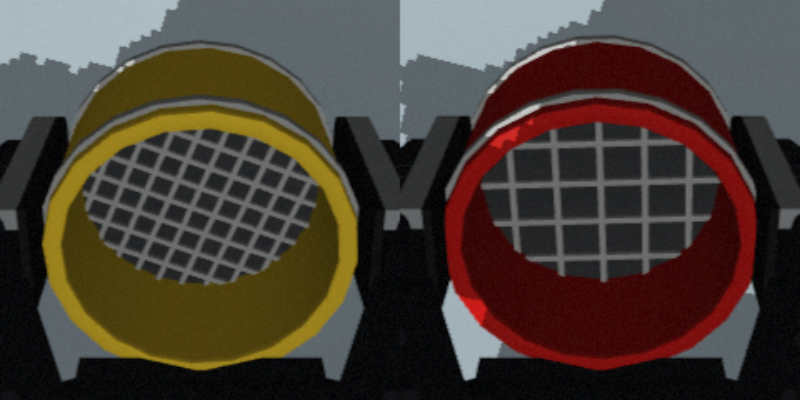

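Same hold; the pads are simply on facet flats. Carry.

```bash
python3 -m creep '[[[-0.025,0,0,0,0,0,0],[-0.045,0,0,0,0,0,0],[-0.05,0,0,0,0,0,0],[-0.05,0,0,0,0,0,0],[-0.045,0,0,0,0,0,0]]]'
python3 -m creep '[[[0,0.0024,-0.0365,0,0,0,0],[0,0.0024,-0.0365,0,0,0,0],[0,0.0024,-0.0365,0,0,0,0],[0,0.0024,-0.0365,0,0,0,0],[0,0.0024,-0.0365,0,0,0,0]]]'
python3 -m creep '[[[0,0.0023,-0.0365,0,0,0,0],[0,0.0023,-0.0365,0,0,0,0],[0,0.0023,-0.0365,0,0,0,0],[0,0.0023,-0.0365,0,0,0,0],[0,0.0023,-0.0365,0,0,0,0]]]'
python3 -m creep '[[[0,0,0,0,0,0,0],[0,0,0,0,0,0,0],[0,0,0,0,0,0,0],[0,0,0,0,0,0,0]]]'
```

```text
t: 26.25
tcp_pos: [0.6668, -0.1117, 0.2245]
ee_rot: [0.569, 0.422, 0.567, -0.421]
force: [1.3, 0.1, -0.4]
width: 0.0576
t: 26.75
tcp_pos: [0.6247, 0.0677, 0.2219]
ee_rot: [0.568, 0.422, 0.568, -0.421]
force: [0.4, 0.5, -0.3]
width: 0.0577
t: 27.25
tcp_pos: [0.5826, 0.2458, 0.2218]
ee_rot: [0.568, 0.422, 0.568, -0.421]
force: [-0.1, -1.0, -1.2]
width: 0.0577
t: 27.65
tcp_pos: [0.5834, 0.2433, 0.2211]
ee_rot: [0.568, 0.422, 0.568, -0.421]
force: [0.6, -0.1, -1.3]
width: 0.0577
```

Expected contact is at TCP ≈ 0.184.

```bash
python3 -m creep '[[[0.01,0,0,0,0,0,0],[0.01,0,0,0,0,0,0],[0.008,0,0,0,0,0,0],[0.004,0,0,0,0,0,0],[0,0,0,0,0,0,0]]]'
python3 -m creep '[[[0.002,0,0,0,0,0,0],[0,0,0,0,0,0,0]]]'
python3 -m creep '[[[0.002,0,0,0,0,0,0],[0,0,0,0,0,0,0]]]'
python3 -m creep '[[[0.0015,0,0,0,0,0,0],[0,0,0,0,0,0,0]]]'
```

```text
t: 28.15
tcp_pos: [0.5825, 0.2442, 0.1876]
ee_rot: [0.568, 0.421, 0.568, -0.422]
force: [-0.6, -0.8, -1.1]
width: 0.057
t: 28.35
tcp_pos: [0.5831, 0.2445, 0.1868]
ee_rot: [0.568, 0.421, 0.568, -0.421]
force: [-0.6, 0.8, -0.9]
width: 0.0575
t: 28.55
tcp_pos: [0.583, 0.2445, 0.1848]
ee_rot: [0.568, 0.421, 0.568, -0.421]
force: [-0.5, 0.8, -0.8]
width: 0.0577
t: 28.75
tcp_pos: [0.5835, 0.2446, 0.184]
ee_rot: [0.568, 0.421, 0.568, -0.421]
force: [-0.1, 0.3, 3.9]
width: 0.0577
```

```bash
python3 -m creep '[[[0.001,0,0,0,0,0,0],[-0.002,0,0,0,0,0,0],[0,0,0,0,0,0,100],[0,0,0,0,0,0,100],[0,0,0,0,0,0,100]]]'
python3 -m creep '[[[0,0,0,0,0,0,100],[0,0,0,0,0,0,100],[-0.02,0,0,0,0,0,100],[-0.03,0,0,0,0,0,100],[-0.02,0,0,0,0,0,100]]]'
python3 -m creep '[[[0,-0.0249,0.0295,0,0,0,100],[0,-0.0249,0.0295,0,0,0,100],[0.012,-0.0249,0.0295,0,0,0,100],[0.012,-0.0249,0.0295,0,0,0,100],[0.012,-0.0249,0.0295,0,0,0,100]]]'
python3 -m creep '[[[0.012,-0.0249,0.0295,0,0,0,100],[0.012,-0.0249,0.0295,0,0,0,100],[0.012,-0.0249,0.0295,0,0,0,100],[0.012,-0.0249,0.0295,0,0,0,100],[0.012,-0.0249,0.0295,0,0,0,100]]]'
python3 -m creep '[[[0,0,0,0,0,0,100],[0,0,0,0,0,0,100],[0,0,0,0,0,0,100]]]'
python3 - <<'E'
from h import *
g=robot.capture('scene')['frame']
f,s=wrist(); print(s['tcp_pos'],s['force'],s['width'])
a=f[120:400,120:520]; b=cv2.resize(g[130:255,370:500],(300,288))
o=np.zeros((350,800,3),np.uint8);o[:,:500]=cv2.resize(a,(500,350));o[:288,500:]=b;cv2.imwrite('pics/w14.png',o)
E
```

```text
t: 29.25
tcp_pos: [0.5829, 0.2444, 0.184]
ee_rot: [0.568, 0.421, 0.568, -0.421]
force: [0.0, -0.4, 0.1]
width: 0.0856
t: 29.75
tcp_pos: [0.5834, 0.2446, 0.2559]
ee_rot: [0.568, 0.421, 0.568, -0.421]
force: [1.1, -0.3, 0.9]
width: 0.0853
t: 30.25
tcp_pos: [0.506, 0.0659, 0.2181]
ee_rot: [0.568, 0.421, 0.568, -0.421]
force: [0.7, 0.1, 0.8]
width: 0.0856
t: 30.75
tcp_pos: [0.4299, -0.1115, 0.1581]
ee_rot: [0.568, 0.421, 0.568, -0.421]
force: [0.2, -0.0, 0.0]
width: 0.0852
t: 31.05
tcp_pos: [0.4312, -0.1098, 0.1587]
ee_rot: [0.568, 0.421, 0.568, -0.421]
force: [-0.6, 0.2, -0.4]
width: 0.0852
[ 0.43129311 -0.10954674  0.15871244] [ 0.49887237 -0.29959312  0.21699404] 0.08528720790565182
```

View pics/w14.png

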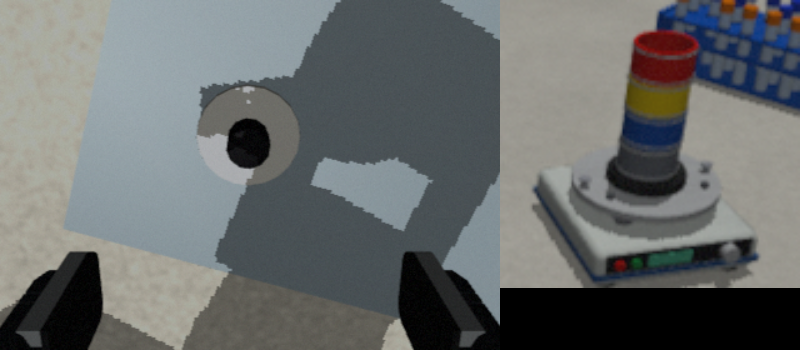

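Red is seated level. Lid disc centre is at (318,228) and the knob top at (318,238).

Run:
```python
from h import *
s,Rt,p=pose()
for uv,z in(((318,228.4),.014),((318.4,237.6),.036)):
    w=wpt(uv,z); print(w.round(4),(Rt.T@(w-p)).round(4))
```

```text
[ 0.4287 -0.1086  0.014 ] [ 0.1447 -0.0023 -0.0016]
[ 0.4289 -0.1089  0.036 ] [ 0.1227 -0.0022 -0.0012]
```

```bash
python3 -m creep '[[[0.04,-0.002,-0.0012,0,0,0,100],[0.04,0,0,0,0,0,100],[0.035,0,0,0,0,0,100],[0.015,0,0,0,0,0,100],[0.0105,0,0,0,0,0,100]]]'
python3 -m creep '[[[0,0,0,0,0,0,100],[0,0,0,0,0,0,0],[0,0,0,0,0,0,0],[0,0,0,0,0,0,0],[0,0,0,0,0,0,0]]]'
python3 -m creep '[[[0,0,0,0,0,0,0],[0,0,0,0,0,0,0],[0,0,0,0,0,0,0],[0,0,0,0,0,0,0],[0,0,0,0,0,0,0]]]'
python3 -m creep '[[[0,0,0,0,0,0,0],[0,0,0,0,0,0,0]]]'
python3 - <<'E'
from h import *
f,s=wrist('pics/w15.png'); print(s['tcp_pos'],s['force'],s['width'])
h=cv2.cvtColor(f,cv2.COLOR_BGR2HSV); m=cv2.inRange(h,(0,0,120),(180,30,255)); n,l,st,c=cv2.connectedComponentsWithStats(m); print(st[1:][st[1:,4]>500])
E
```

```text
t: 31.65
tcp_pos: [0.4281, -0.1087, 0.0166]
ee_rot: [0.568, 0.421, 0.569, -0.421]
force: [0.8, -0.5, 0.5]
width: 0.0855
t: 32.15
tcp_pos: [0.4287, -0.1097, 0.0185]
ee_rot: [0.568, 0.421, 0.568, -0.421]
force: [0.1, 0.2, 0.6]
width: 0.0282
t: 32.65
tcp_pos: [0.4287, -0.1098, 0.0186]
ee_rot: [0.568, 0.421, 0.568, -0.421]
force: [-2.6, 1.0, 10.9]
width: 0.0219
t: 32.85
tcp_pos: [0.4287, -0.1098, 0.0186]
ee_rot: [0.568, 0.421, 0.568, -0.421]
force: [-1.7, 0.2, 10.2]
width: 0.0217
[ 0.4286797  -0.1098032   0.01861484] [-1.71502608  0.20321478 10.18977693] 0.021727982605929695
[[     0      0    640    429 117665]
 [   228    253    167     81   6188]
 [   602    343     38     84    745]]
```

```bash
python3 -m creep '[[[-0.02,0,0,0,0,0,0],[-0.045,0,0,0,0,0,0],[-0.05,0,0,0,0,0,0],[-0.05,0,0,0,0,0,0],[-0.05,0,0,0,0,0,0]]]'
python3 -m creep '[[[-0.035,0,0,0,0,0,0],[0,0.025,-0.0294,0,0,0,0],[0,0.025,-0.0294,0,0,0,0],[0,0.025,-0.0294,0,0,0,0],[0,0.025,-0.0294,0,0,0,0]]]'
python3 -m creep '[[[0,0.025,-0.0294,0,0,0,0],[0,0.025,-0.0294,0,0,0,0],[0,0.025,-0.0294,0,0,0,0],[0,0.025,-0.0294,0,0,0,0],[0,0.025,-0.0294,0,0,0,0]]]'
python3 -m creep '[[[0,0.025,-0.0294,0,0,0,0],[0,0,0,0,0,0,0],[0,0,0,0,0,0,0],[0,0,0,0,0,0,0],[0,0,0,0,0,0,0]]]'
python3 - <<'E'
from h import *
f,s=wrist('pics/w16.png'); print(s['tcp_pos'],s['force'],s['width'])
E
```

```text
t: 33.4
tcp_pos: [0.4276, -0.1095, 0.2351]
ee_rot: [0.568, 0.421, 0.568, -0.421]
force: [1.6, 0.7, -1.1]
width: 0.0219
t: 33.9
tcp_pos: [0.4899, 0.0333, 0.2682]
ee_rot: [0.568, 0.421, 0.568, -0.421]
force: [-0.1, 0.0, -0.2]
width: 0.0214
t: 34.4
tcp_pos: [0.5668, 0.2104, 0.2678]
ee_rot: [0.568, 0.421, 0.568, -0.421]
force: [1.1, -0.4, -0.4]
width: 0.0219
t: 34.9
tcp_pos: [0.5816, 0.2432, 0.2679]
ee_rot: [0.568, 0.421, 0.568, -0.422]
force: [-0.3, -0.2, -0.8]
width: 0.0216
[0.58163738 0.24321366 0.26794641] [-0.25621168 -0.21394338 -0.83792197] 0.02157853534762721
```

View pics/w16.png

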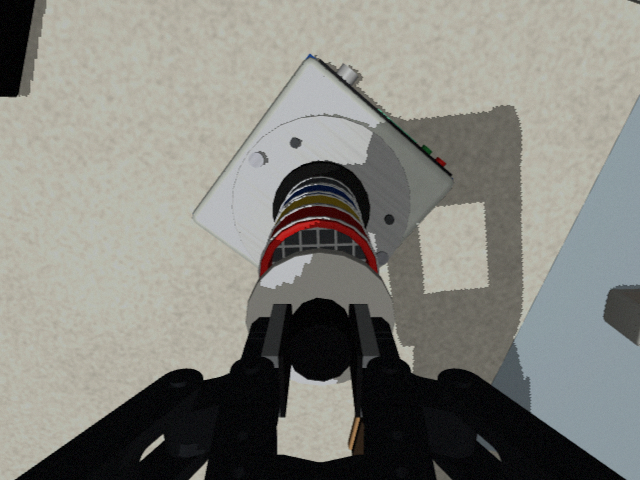

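Lid disc (column centre 321, top edge 253) lies over the red rim (column centre 320.5, top edge 220).

Run:
```python
from h import *
s,Rt,p=pose()
for k,a in(('lid',(321,253,.03,p[2]-.0046)),('red',(320.5,220,.03,.218))):
    c,wd=fit_top(*a); print(k,c.round(4),wd.round(1),(Rt.T@(np.r_[c,p[2]]-p)).round(4))
```

```text
lid [0.5811 0.2429] 152.1 [-0.     -0.0008  0.0002]
red [0.5814 0.2431] 120.5 [-0.     -0.0004  0.    ]
```

```bash
python3 -m creep '[[[0.012,0,0,0,0,0,0],[0.01,0,0,0,0,0,0],[0.008,0,0,0,0,0,0],[0.004,0,0,0,0,0,0],[0,0,0,0,0,0,0]]]'
python3 -m creep '[[[0.002,0,0,0,0,0,0],[0,0,0,0,0,0,0]]]'
python3 -m creep '[[[0.002,0,0,0,0,0,0],[0,0,0,0,0,0,0]]]'
python3 -m creep '[[[0.0015,0,0,0,0,0,0],[0,0,0,0,0,0,0]]]'
```

```text
t: 35.45
tcp_pos: [0.5816, 0.2441, 0.2327]
ee_rot: [0.568, 0.421, 0.568, -0.422]
force: [0.1, 0.4, -0.2]
width: 0.0219
t: 35.65
tcp_pos: [0.5821, 0.2444, 0.2319]
ee_rot: [0.568, 0.421, 0.568, -0.421]
force: [-1.3, -0.0, -0.2]
width: 0.0216
t: 35.85
tcp_pos: [0.582, 0.2443, 0.2298]
ee_rot: [0.568, 0.421, 0.568, -0.421]
force: [0.5, 0.9, -0.6]
width: 0.0217
t: 36.05
tcp_pos: [0.5823, 0.2445, 0.2287]
ee_rot: [0.568, 0.421, 0.568, -0.421]
force: [0.6, 0.5, 2.2]
width: 0.0212
```

```bash
python3 -m creep '[[[0.001,0,0,0,0,0,0],[0,0,0,0,0,0,0]]]'
python3 -m creep '[[[-0.002,0,0,0,0,0,0],[0,0,0,0,0,0,100],[0,0,0,0,0,0,100],[0,0,0,0,0,0,100],[0,0,0,0,0,0,100]]]'
python3 -m creep '[[[0,0,0,0,0,0,100],[0,0,0,0,0,0,100],[-0.015,0,0,0,0,0,100],[-0.03,0,0,0,0,0,100],[-0.04,0,0,0,0,0,100]]]'
python3 -m creep '[[[0,0,0,0,0,0,100],[0,0,0,0,0,0,100],[0,0,0,0,0,0,100],[0,0,0,0,0,0,100]]]'
python3 - <<'E'
from h import *
c=robot.capture('scene'); f=c['frame']; g=cv2.imread('pics/scene0.png'); cv2.imwrite('pics/final.png',f)
# where did the must-stay items' pixels change?
for k,(x,y,w,h) in {'spare':(155,292,45,45),'bottle':(286,240,32,48),'flask':(262,268,42,108),'brush':(312,190,46,34)}.items():
    t=cv2.matchTemplate(f[y-15:y+h+15,x-15:x+w+15],g[y:y+h,x:x+w],cv2.TM_CCOEFF_NORMED); _,v,_,l=cv2.minMaxLoc(t); print(k,'shift px',l[0]-15,l[1]-15,round(v,3))
h=cv2.cvtColor(f[90:250,370:500],cv2.COLOR_BGR2HSV)
C=np.array([.5825,.2440])
for k,lo,hi,z in(('red',(0,120,50),(8,255,255),.201),('yel',(20,120,50),(35,255,255),.167),('blue',(105,120,40),(125,255,255),.133)):
    n,l,st,ce=cv2.connectedComponentsWithStats(cv2.inRange(h,lo,hi)); i=[j for j in range(1,n) if 40<ce[j][0]<85 and st[j][4]>60]
    print(k,[(ce[j]+[370,90]).round(1).tolist()+st[j][:4].tolist() for j in i],'axis point expected',proj('scene',[*C,z]).round(1))
s,Rt,p=pose();F,_=wrist('pics/finalw.png'); w=np.load('wrist.npz'); q=w['Rwc'].T@(np.array([*C,.246])-w['cw'])
uv=q[:2]/q[2]*w['mtx'][0,0]+w['mtx'][:2,2]; print('knob top expected',uv)
m=cv2.inRange(cv2.cvtColor(F,cv2.COLOR_BGR2GRAY),0,45); n,l,st,ce=cv2.connectedComponentsWithStats(m)
print([(ce[j].round(1).tolist(),st[j].tolist()) for j in range(1,n) if st[j][4]>300]); print(s['t'],p,s['force'])
E
```

```text
t: 36.25
tcp_pos: [0.5827, 0.2446, 0.2286]
ee_rot: [0.568, 0.422, 0.568, -0.421]
force: [-1.6, 0.0, 9.0]
width: 0.0217
t: 36.75
tcp_pos: [0.5819, 0.2443, 0.2291]
ee_rot: [0.568, 0.421, 0.568, -0.421]
force: [-0.4, 0.4, 0.3]
width: 0.0783
t: 37.25
tcp_pos: [0.5812, 0.244, 0.3147]
ee_rot: [0.567, 0.42, 0.569, -0.422]
force: [0.4, -0.2, 0.4]
width: 0.0854
t: 37.65
tcp_pos: [0.5814, 0.2441, 0.3132]
ee_rot: [0.568, 0.421, 0.568, -0.422]
force: [0.4, -0.7, -0.8]
width: 0.0854
spare shift px 0 0 0.93
bottle shift px 0 0 0.828
flask shift px 0 0 0.997
brush shift px 0 0 0.932
red [[440.4, 159.5, 57, 62, 27, 14]] axis point expected [441.4 155.6]
yel [[437.1, 173.0, 55, 72, 27, 18]] axis point expected [439.3 169.8]
blue [[435.4, 187.4, 53, 90, 27, 14], [444.3, 246.3, 53, 153, 44, 7]] axis point expected [437.4 183.4]
knob top expected [321.191978   263.12603735]
[([32.2, 46.1], [0, 0, 68, 97, 4750]), ([620.0, 7.1], [581, 0, 59, 22, 658]), ([386.8, 122.1], [320, 64, 119, 105, 448]), ([324.7, 174.2], [279, 154, 87, 59, 1577]), ([320.3, 197.7], [281, 190, 79, 25, 432]), ([319.9, 257.6], [299, 233, 43, 50, 1699]), ([525.6, 423.7], [429, 321, 211, 159, 19120]), ([113.7, 423.9], [0, 322, 212, 158, 19099]), ([362.1, 409.4], [350, 390, 25, 40, 704]), ([320.4, 468.7], [215, 455, 212, 25, 3925])]
37.7 [0.58148182 0.24411402 0.31315401] [-0.18242386 -0.8200656   0.37524688]
```

```bash
python3 -c "
from workcell import robot
print(robot.job_done())"
```

```text
the job is handed in; nothing more can be done
None
```

The column is built and handed in at about 38 s: pan in the collar, then blue, yellow and red sieves, then the lid. I lowered each piece until it touched and pressed it lightly before releasing it. `job_done()` gave no verdict.

- **Seating:** Each piece made contact within about 1 mm of its calculated seated height. TCP heights were 82.5, 116.8, 150.2, 184.0 and 228.7 mm.
- **Pictures:** The camera views showed the pan, blue, yellow and red sieves level after placing.
- **Lid:** My picture views were used up, so I checked the placed lid only by numbers. The knob top was within about 1–2 px of its expected position.
- **Column axis:** The colour bands were evenly stacked. They sat a constant 1–2 px sideways and 3–4 px down from the predicted axis points. I put this down to seeing only the front of each piece and about 2 mm of calibration error.
- **Items to leave:** The green sieve, bottle, flask and brush showed no pixel shift. The bottle's image match was weaker (0.83), which I took to be shadow changes and did not check further.
- **Disagreements:**
  - The top camera placed the collar about 5 mm off in y. I corrected this with the wrist camera.
  - Red closed 2 mm narrower in the jaws than the others. A close look showed the same hold as yellow, so I took it to be the frame's flat facets.

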